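# Call-out kit: right the toppled spray can in its bin and kit the spanners

### The job

Get the call-out kit ready to go. The spray can has toppled over in the deep grey bin: it is oily, so tip it up inside its own bay without ever lifting its foot above the bin's rim, and leave it standing upright on the bay's floor. Also lay the two loose spanners that lie left and right of the bin and tray down flat in the foam tray, each fully home in the cut-out of its own length, and leave the sealant cartridge standing in the bin and the jar, tape measure and white tub where they are.

Things in the scene. Friction and masses are not known exactly. Their poses are not given: they have to be found in the camera images.
- deep_bin: Fixed grey open bin, 172 (x) x 148 (y) x 105 mm high; a lip stands out 6 mm round the rim. Origin: centre of underside, z up. Walls 4 mm, floor 5 mm thick. A full-height 4 mm divider at x = 0 makes two bays, each 80 mm in x, 140 mm in y, 100 mm deep inside: near bay (the can's) centred at x = -42 mm, far bay (the cartridge's) at x = +42 mm.
- spray_can: Loose blue-grey round spray tin with red cap, 54 mm diameter, 201 mm long, 0.3 kg. Origin: centre of base; z along its axis to the cap. Full width to about 155 mm from the base; the 32 mm cap fills the last 22 mm. It starts slantwise in the bin's near bay: base in the corner of floor and -y end wall, side on the +y wall's rim, leaning about 45 degrees to the bin's +y, cap over that wall.
- sealant_cartridge: Loose white cartridge with blue and yellow print, 50 mm diameter to 227 mm, then a nozzle to 313 mm; it stands upright in the bin's far bay. Origin: centre of its base, z up along its axis. To be left standing there.
- foam_long: Fixed foam insert for the long spanner, 210 (x) x 76 (y) x 16 mm, black on yellow. Origin: centre of underside, 3 mm above the bench. Cut-out along x, centred, 11 mm deep, floor 5 mm above origin: head pockets 45 mm wide from 54 to 96.5 mm either side of centre, slot 21 mm wide between. A finger channel, 48 mm in x, equally deep, crosses its middle over the full width. Either way round fits.
- foam_short: Fixed foam insert of the tray for the short spanner, same outside sizes, frame, depth and finger channel as foam_long; its head pockets are 37 mm wide and reach from 45 to 79.5 mm either side of the centre, its slot is 19 mm wide. The two inserts lie side by side in the tray, 77 mm apart, in either order.
- spanner_tray: Fixed dark sheet-metal tray, 218 (x) x 160 (y) x 18 mm, that holds the two foam inserts. Origin: centre of its underside.
- spanner_long: Loose combination spanner, 186 mm long, heads 37 mm wide and 9 mm thick, lying flat on the bench. Origin: under its middle, level with its underside; long axis y, z up. Shank 14 mm wide (x), its faces from 1 to 7 mm above the underside, free from 55 mm one side of the middle to 55 mm the other. 0.09 kg.
- spanner_short: Loose combination spanner, 153 mm long, heads 31 mm wide and 9 mm thick, lying flat on the bench. Origin and axes as spanner_long; shank 12 mm wide, free from 47 mm one side of the middle to 47 mm the other. 0.09 kg.
- nail_jar: Loose glass jar of nails with a black lid, 67 mm diameter, 121 mm high, behind the work. Origin: centre of its base. Bystander. Above it a wall cabinet overhangs the bench: everything beyond world x = 0.59 m and above z = 0.49 m is solid.
- tape_measure: Loose yellow tape measure, 38 x 83 x 62 mm high, at the left. Origin: centre of its underside. Bystander.
- white_tub: Loose small white tub of screws, 65 x 76 x 56 mm high, at the right. Origin: centre of its underside. Bystander.

How it is judged:
At the end, for the whole second after the job is handed in: Can upright (0.06 rad) on the near bay's floor (4 mm), cartridge upright on the far bay's floor; each spanner flat in the cut-out of its own length: middle within 6 mm along both axes, direction 0.1 rad, underside within 4 mm of the cut-out's floor; all at rest (angle between each of spray_can, sealant_cartridge, spanner_long, spanner_short's own z axis and vertical below 0.06 rad and x of spray_can in the frame of deep_bin between -0.062 and -0.022 m and y of spray_can in the frame of deep_bin between -0.05 and 0.05 m and z of each of spray_can, sealant_cartridge in the frame of deep_bin below 0.009 m and linear speed of each of spray_can, spanner_long, spanner_short below 0.02 m/s and x of sealant_cartridge in the frame of deep_bin above 0.02 m and x of spanner_long in the frame of foam_long between -0.006 and 0.006 m and y of spanner_long in the frame of foam_long between -0.006 and 0.006 m and z of spanner_long in the frame of foam_long below 0.009 m and angle between the y axis of spanner_long and the x axis of foam_long, either way round below 0.1 rad and x of spanner_short in the frame of foam_short between -0.006 and 0.006 m and y of spanner_short in the frame of foam_short between -0.006 and 0.006 m and z of spanner_short in the frame of foam_short below 0.009 m and angle between the y axis of spanner_short and the x axis of foam_short, either way round below 0.1 rad); the robot touches nothing.
It fails at once if the can's base is lifted above the bin's rim (z of spray_can in the frame of deep_bin above 0.105 m).
It fails at once if the sealant cartridge is knocked over (angle between sealant_cartridge's own z axis and vertical above 0.3 rad).
It fails at once if the jar, the tape measure or the tub is moved more than 3 cm or the jar tipped (distance of any of nail_jar, tape_measure, white_tub from where it was at the start of the episode above 0.03 m or angle between nail_jar's own z axis and vertical above 0.3 rad).
It also fails if it takes over 72 s, if anything falls off the work surface, if the arm or the gripper's body presses on something with over 40 N, if the wrist force passes 120 N, or if a joint passes its speed limit or range.

### The arm

A 6-joint arm with a two-finger parallel gripper is mounted at the origin on a cart in front of the work surface, level with it; the furniture and walls round the work are solid. World frame = base frame: x ahead of the robot, y to its left, z up, the work surface at z = 0. Lengths are in m, angles in rad, forces in N, time in s.
With the tool pointing down it reaches from about 0.425 to 0.95 m from the base axis. Payload 3.5 kg.
Tool frame: the origin (TCP) lies at the very end of the fingers, on their centre line; the grasp point (between the pads) lies ctrl.tcp_to_grasp behind it (ctrl.tcp_to_grasp is the distance from the TCP to the grasp point, in m); z points along the fingers, y is the line along which they close (so a half turn about z gives the same grasp; the last joint's range is limited). The gripper opens to 85 mm and grips with 20 to 120 N. Pads are 22 mm wide; open, the fingers measure 114 mm over their backs; the gripper's body (76 mm by 85 mm) begins 54 mm behind the grasp point. The pads swing forward as they close: fully open they stand 13 mm farther back than shut.
Start: joints at [-1.425, 0.286, 1.577, -0, 1.279, -0.15], TCP at [0.197, -0.646, 0.231] pointing down, gripper open.
Joint ranges: [-2.77, 2.77], [-0.9, 2.22], [0.21, 2.48], [-1.53, 4.67], [0.24, 2.81], [-2.84, 2.84]. Speed limits (rad/s): [2.79, 2.79, 3.14, 3.14, 3.14, 3.14].

### API

Orientations are given as a unit quaternion [w, x, y, z].
In Python, from workcell import ctrl gives the robot as it stands.
- The arm moves only by the shell command python3 steer.py 'ROWS' [OPENING]. ROWS is a JSON list of rows, 1 to 5 of them, each of 6 numbers: dx, dy, dz in cm, then a rotation vector rx, ry, rz in units of 0.2 rad; each row is the pose to reach, as a shift and turn from the pose commanded when the command began, along the tool's axes at that moment; what a row does not reach only later rows make up. A row lasts 1/12 s, in which the tool goes at most 0.0417 m and 0.125 rad, less where a joint would pass 70% of its speed; a pose out of reach is approached as far as the arm can. OPENING is the finger opening in m, set as the command begins (- or left out keeps the last). The fingers move at their own pace and stop on an object; the grip force is fixed at half the most. Time passes only in rows, so rows that do not move let the fingers close. It prints the time, the measured TCP pose, the force, the opening and the grip force at its end. Input that does not fit is refused with a message, and nothing moves.
- ctrl.get_obs(): the state, without advancing time (a new reading comes with each control period).
- ctrl.snapshot(name): name is "side" or "top"; returns the picture (384x512x3 uint8, red, green, blue); there is no depth.
- ctrl.get_calibration(name): a dict with "camera_matrix" (3x3 intrinsics, pixels), "D" ([k1, k2, p1, p2, k3] as OpenCV has them; the pictures are not rectified), "R" (3x3) and "t" (3): a world point X has camera coordinates R X + t. Camera axes: x right, y down, z forward; pixel columns grow to the right and rows downward; lengths in m; the calibration is good to about 2 mm. A picture is of the moment at which its call begins. get_calibration takes no time and is no camera call.
- ctrl.job_done(): hands the job in; it is judged then, once.
The state is a dict: "t": time; "q": joint angles; "qvel": joint speeds; "joint_torque": joint torques, N m; "tcp_pos": TCP position; "ee_rot": TCP orientation; "ft_force": force on the tool from outside, world axes, zero at the start; "ft_torque": the same for the moment, N m; "width": finger opening in m; "finger_force": force on a finger pad.
Only numpy, scipy, OpenCV 4.12 (cv2) and the standard library are available. Lean on these libraries where they do the work, as an engineer would, in place of code of your own. Each camera call takes 0.05 s, during which the arm holds its last target. There are 200 camera calls.

## Working session

There is one attempt and no reset: what is moved stays moved. The work goes in short steps, Python scripts to look and compute and a shell command to move; the robot and the scene stay as the last step left them, time stands still between calls to the robot, and variables do not carry over. Pictures are saved under pics/ and viewed, at most 10 in all, crops included, and the job is handed in when it is done.

```bash
ls; mkdir -p pics; python3 - <<'E'
from workcell import ctrl
import cv2,numpy as np
o=ctrl.get_obs();print(o['t'],o['tcp_pos'],o['ee_rot'],ctrl.tcp_to_grasp)
for n in("side","top"):
    cv2.imwrite(f"pics/{n}0.png",ctrl.snapshot(n)[:,:,::-1]); c=ctrl.get_calibration(n)
    print(n,c['camera_matrix'],c['D'],-np.array(c['R']).T@c['t'],c['R'])
E
```

```text
pics
steer.py
workcell.py
0.0 [ 0.19667147 -0.64503741  0.22993857] [-1.17001728e-03  9.89087589e-01  1.47324042e-01 -3.05436331e-07] 0.0187
side [[432.12832171   0.         251.48222045]
 [  0.         432.12832171 195.02837119]
 [  0.           0.           1.        ]] [-0.10393721  0.          0.          0.          0.        ] [0.43492509 0.95667121 1.20146196] [[-0.98905718 -0.14643968  0.01792507]
 [-0.12421437  0.76100588 -0.63674237]
 [ 0.07960326 -0.63200116 -0.77086824]]
top [[481.63215187   0.         249.27065822]
 [  0.         481.63215187 193.50035579]
 [  0.           0.           1.        ]] [-0.18697639  0.          0.          0.          0.        ] [0.34213475 0.0429179  1.76263877] [[-0.01356648 -0.99987865  0.00765791]
 [-0.99333427  0.01260014 -0.11457865]
 [ 0.11446825 -0.00916129 -0.99338466]]
```
View pics/side0.png

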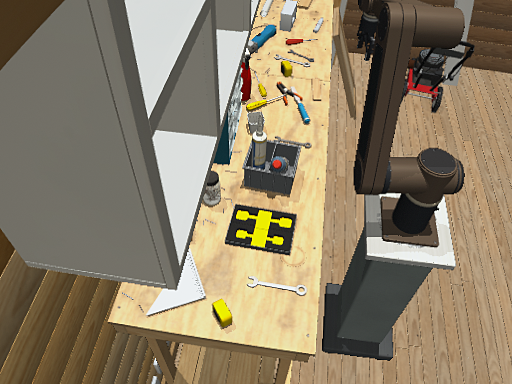

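View pics/top0.png

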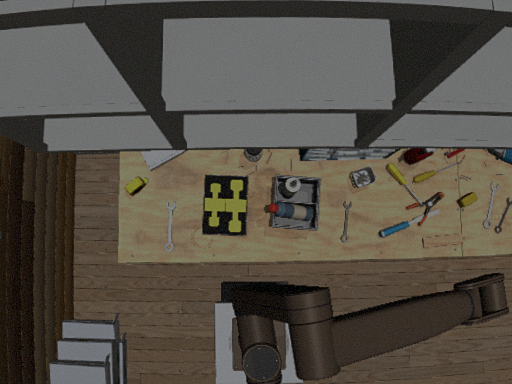

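Side view: bin at about (272,165), with the can's red cap at (278,163). The tray is at (260,229) and the long spanner at (276,286). Top view: long spanner near (169,226), tray (225,206), bin (296,203), cap (271,209) and short spanner (347,222).

```bash
cat > h.py <<'E'
from workcell import ctrl
import cv2,numpy as np
C={n:ctrl.get_calibration(n) for n in("side","top")}
for c in C.values():
    for k in c: c[k]=np.array(c[k],float)
def ray(n,p):
    c=C[n];u=cv2.undistortPoints(np.array(p,float).reshape(-1,1,2),c['camera_matrix'],c['D']).reshape(-1,2)
    return -c['R'].T@c['t'],np.c_[u,np.ones(len(u))]@c['R']
def plane(n,p,z):
    o,d=ray(n,p);return o+d*((z-o[2])/d[:,2])[:,None]
def tri(ps,pt):
    a,da=ray("side",ps);b,db=ray("top",pt);out=[]
    for u,v in zip(da,db):
        s=np.linalg.lstsq(np.c_[u,-v],b-a,rcond=None)[0];P,Q=a+s[0]*u,b+s[1]*v;out.append(np.r_[(P+Q)/2,np.linalg.norm(P-Q)])
    return np.array(out)
def proj(n,X):
    c=C[n];return cv2.projectPoints(np.array(X,float).reshape(-1,3),cv2.Rodrigues(c['R'])[0],c['t'],c['camera_matrix'],c['D'])[0].reshape(-1,2)
def crop(n,x0,y0,x1,y1,s,name,img=None):
    im=ctrl.snapshot(n) if img is None else img
    cv2.imwrite(f"pics/{name}.png",cv2.resize(im[y0:y1,x0:x1,::-1],None,fx=s,fy=s,interpolation=cv2.INTER_CUBIC))
E
python3 - <<'E'
from h import *
t=cv2.imread("pics/top0.png")[:,:,::-1];s=cv2.imread("pics/side0.png")[:,:,::-1]
crop("top",110,145,374,263,3,"topc",t)
crop("side",195,105,335,330,2.6,"sidec",s)
R={"top":[("L",155,195,185,258),("S",335,195,360,250),("tray",198,170,252,240)],"side":[("L",238,268,312,300),("S",270,130,318,152),("tray",218,198,302,260)]}
for n,im in(("top",t),("side",s)):
  hsv=cv2.cvtColor(np.ascontiguousarray(im),cv2.COLOR_RGB2HSV)
  for k,x0,y0,x1,y1 in R[n]:
    h=hsv[y0:y1,x0:x1]
    m=((h[...,1]<70) if k!="tray" else (h[...,0]>24)&(h[...,0]<36)&(h[...,1]>180)).astype(np.uint8)
    _,lab,st,ce=cv2.connectedComponentsWithStats(m,connectivity=8)
    i=1+st[1:,4].argmax();pts=np.argwhere(lab==i)[:,::-1].astype(np.float32)+[x0,y0]
    r=cv2.minAreaRect(pts.astype(np.float32));print(n,k,len(pts),r,"bbox",pts.min(0),pts.max(0))
    if k!="tray":
      P=plane(n,pts,0.006);q=cv2.minAreaRect((P[:,:2]*1000).astype(np.float32));print("  world mm z6",q)
E
```

```text
top L 498 ((166.3291473388672, 221.13470458984375), (27.11366844177246, 58.91616439819336), 13.091893196105957) bbox [155. 195.] [184. 252.]
  world mm z6 ((446.7117614746094, 332.31640625), (100.67948913574219, 215.5470733642578), 76.76588439941406)
top S 235 ((345.5894775390625, 221.48045349121094), (40.266597747802734, 21.27810287475586), 77.6609115600586) bbox [337. 201.] [359. 242.]
  world mm z6 ((436.59429931640625, -326.7748107910156), (148.45606994628906, 79.84883880615234), 10.60833740234375)
top tray 3 ((236.0, 179.0), (2.0, 0.0), 180.0) bbox [235. 179.] [237. 179.]
side L 346 ((277.0229187011719, 285.422119140625), (60.323760986328125, 11.178526878356934), 9.272602081298828) bbox [247. 276.] [307. 295.]
  world mm z6 ((428.58209228515625, 320.5685119628906), (38.71497344970703, 186.0322723388672), 88.47596740722656)
side S 382 ((290.0, 143.5), (15.0, 40.0), 90.0) bbox [270. 136.] [310. 151.]
  world mm z6 ((446.1559143066406, -313.24530029296875), (163.12828063964844, 86.50385284423828), 9.546424865722656)
side tray 989 ((261.6199951171875, 228.33998107910156), (55.54393768310547, 36.58207702636719), 10.30484676361084) bbox [236. 210.] [291. 247.]
```

View pics/topc.png

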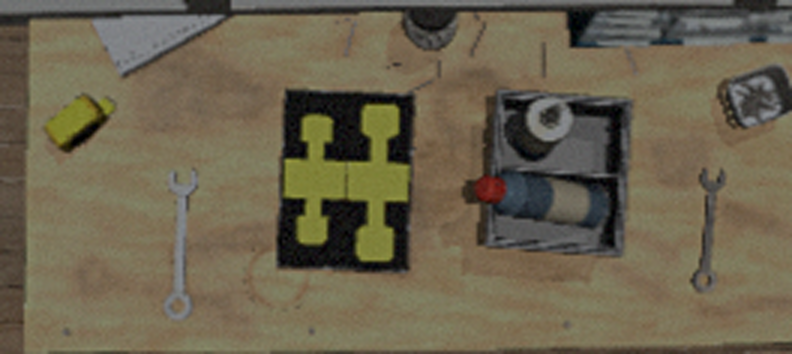

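View pics/sidec.png

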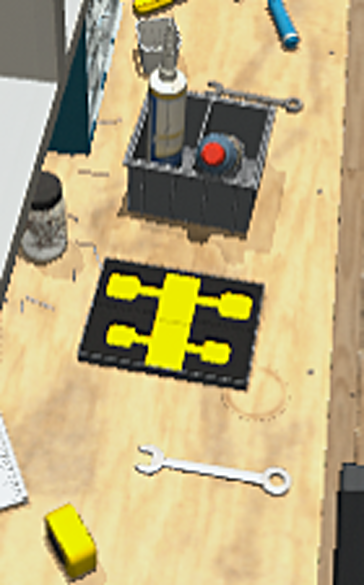

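The crops confirm the layout. The short foam is on the +y side and the long foam is next to the bin. The bin rim corners in the top crop are about (500,90), (632,99), (622,256) and (486,246). The can leans to +y with its cap over the wall.

```bash
cat > m.py <<'E'
from h import *
def avg(n,k=5): return np.mean([ctrl.snapshot(n).astype(float) for _ in range(k)],0).astype(np.uint8)
def comp(m,x0,y0,k=1):
    _,lab,st,_=cv2.connectedComponentsWithStats(m.astype(np.uint8),connectivity=8)
    i=1+np.argsort(-st[1:,4])[:k];return [(np.argwhere(lab==j)[:,::-1]+[x0,y0]).astype(np.float32) for j in i]
def rect(P):
    c,(w,h),a=cv2.minAreaRect((P[:,:2]*1000).astype(np.float32))
    if w<h: w,h,a=h,w,a+90
    a=(a+90)%180-90;return np.round([*c,w,h,a],1)
E
python3 - <<'E'
from m import *
im={n:avg(n) for n in C}
for n in im: cv2.imwrite(f"pics/{n}avg.png",im[n][:,:,::-1])
R={"top":[("L",155,195,185,258),("S",335,195,360,250),("Y",205,174,249,236),("tray",196,165,254,245),("cap",255,195,285,220)],"side":[("L",238,268,312,300),("Y",230,205,296,250),("cap",265,150,292,178),("S",295,130,318,152)]}
for n in im:
  lab=cv2.cvtColor(im[n],cv2.COLOR_RGB2LAB).astype(float)
  for k,x0,y0,x1,y1 in R[n]:
    L,a,b=[lab[y0:y1,x0:x1,i]-(0,128,128)[i] for i in range(3)]
    if k in"LS":
        w=np.median(b); m=b<w*0.5
    elif k=="Y": m=(b>(b.max()*0.6))
    elif k=="tray": w=np.median(L[:6]); m=(L<w*.45)|(b>40)
    else: m=a>a.max()*.5
    p=comp(m,x0,y0)[0];z={"L":.007,"S":.007,"Y":.012,"tray":.019,"cap":.14}[k]
    print(n,k,len(p),"pix",p.mean(0).round(1),p.min(0),p.max(0),"mm",rect(plane(n,p,z)))
    if k in "Y":
        for q in comp(m,x0,y0,1): pass
o=np.array([110,145]);t=np.array([(500,90),(486,246),(622,256),(632,99)])/3+o
s=np.array([(122,162),(252,182),(275,108)])/2.6+[195,105]
print("bin",tri(s,t[:3]).round(4),plane("top",t,.105).round(4)*1000)
E
```

```text
side L 338 pix [277.4 285.8] [247. 276.] [306. 295.] mm [429.5 321.6 182.9  39.2  -1.7]
side Y 988 pix [261.4 227.4] [236. 210.] [291. 247.] mm [506.4 117.9 190.2 149.5  -5. ]
side cap 53 pix [276.6 163.5] [273. 160.] [280. 167.] mm [480.9 -64.9  33.4  23.9 -83.4]
side S 95 pix [300.8 145.8] [295. 142.] [310. 151.] mm [ 394.7 -303.2   64.5   51.3    9.7]
top L 236 pix [169.8 226.6] [165. 201.] [175. 251.] mm [428.8 318.4 183.4  33.7  -1.3]
top S 148 pix [345.7 221.9] [341. 202.] [351. 241.] mm [ 436.5 -327.9  145.8   30.2   -5.4]
top Y 1118 pix [226.1 204.8] [205. 180.] [246. 231.] mm [501.4 114.3 186.9 150.   -0.7]
top tray 691 pix [224.6 186.3] [204. 175.] [247. 200.] mm [566.3 113.2 156.8  92.1  89.2]
top cap 74 pix [273.  207.5] [268. 203.] [278. 212.] mm [480.4 -51.7  33.7  28.   75.1]
bin [[ 0.5995 -0.0694  0.0953  0.0024]
 [ 0.42   -0.0491  0.1086  0.0083]
 [ 0.4032 -0.2071  0.0966  0.0016]] [[ 596.8  -68.7  105. ]
 [ 416.1  -49.   105. ]
 [ 402.1 -205.8  105. ]
 [ 584.5 -222.8  105. ]]
```

```bash
cat > meas.py <<'E'
from m import *
U=6
def up(im,x0,y0,x1,y1):
    return cv2.cvtColor(cv2.resize(im[y0:y1,x0:x1],None,fx=U,fy=U,interpolation=cv2.INTER_CUBIC),cv2.COLOR_RGB2LAB).astype(float)-[0,128,128]
def pix(p,x0,y0): return (p+.5)/U-.5+[x0,y0]
def spanner(im,n,box,z,bfac=.55):
    l=up(im,*box);b=l[...,2];m=b<np.median(b)*bfac
    p=pix(comp(m,0,0)[0],*box[:2]);P=plane(n,p,z)[:,:2]*1000
    c=P.mean(0)
    for _ in range(3):
        k=P[np.linalg.norm(P-c,axis=1)<42];d=np.linalg.svd(k-k.mean(0),full_matrices=0)[2][0];d*=np.sign(d[0])
        s=(P-k.mean(0))@d;c=k.mean(0)+d*(np.percentile(s,.1)+np.percentile(s,99.9))/2
    return c.round(1),np.ptp(s).round(1),np.degrees(np.arctan2(d[1],d[0])).round(2),(c+d*s.max()).round(1),(c-d*s.max()).round(1)
def foam(im,n,box,ch,z):
    l=up(im,*box);b=l[...,2];m=b>(np.percentile(b,98)*.6)
    P=plane(n,pix(np.argwhere(np.ones(m.shape))[:,::-1],*box[:2]),z)[:,:2].reshape(*m.shape,2)
    u=(P-[.503,.116])@np.array([np.cos(ch),np.sin(ch)])
    out=[]
    for q in comp(m&(np.abs(u)>.032),0,0,4):
        px=pix(q,*box[:2]);out.append(np.r_[plane(n,px,z)[:,:2].mean(0)*1000,px.mean(0),len(q)/U/U])
    return np.array(out).round(1)
E
python3 - <<'E'
from meas import *
t=cv2.imread("pics/topavg.png")[:,:,::-1];s=cv2.imread("pics/sideavg.png")[:,:,::-1]
t=np.ascontiguousarray(t);s=np.ascontiguousarray(s)
for f in(.45,.6):
  for z in(.007,):
    print("L side",*spanner(s,"side",(238,268,316,302),z,f));print("L top",*spanner(t,"top",(160,195,182,256),z,f));print("S top",*spanner(t,"top",(337,197,357,246),z,f))
a=foam(t,"top",(203,172,250,238),-.05,.0135);b=foam(s,"side",(230,203,298,252),-.05,.0135)
print(a);print(b)
k=lambda A:A[np.lexsort((A[:,0]>503,A[:,1]>116))]
a,b=k(a),k(b);print("tri",(tri(b[:,2:4],a[:,2:4])*1000).round(1))
for A in(a,b):
  for i in(0,2):
    lo,hi=A[i],A[i+1];print((lo+hi)[:2]/2,np.linalg.norm((hi-lo)[:2]),np.degrees(np.arctan2(*(hi-lo)[[1,0]])))
E
```

```text
L side [429.2 322.3] 184.6 -2.03 [522.2 319. ] [336.2 325.6]
L top [428.  319.2] 184.1 -1.76 [521.7 316.3] [334.3 322.1]
S top [ 436.4 -326.7] 149.7 -6.73 [ 511.3 -335.6] [ 361.6 -317.9]
L side [429.1 322.2] 186.0 -1.98 [522.7 319. ] [335.6 325.5]
L top [427.8 319.2] 185.4 -1.85 [522.2 316.2] [333.4 322.3]
S top [ 436.5 -326.8] 151.8 -6.77 [ 512.6 -335.8] [ 360.4 -317.8]
[[432.7  81.7 234.6 224.1 174.7]
 [570.   74.2 236.2 186.5 169.9]
 [563.1 151.7 215.1 188.7 112.7]
 [447.9 157.9 213.6 220.1 111.5]]
[[432.9  82.8 283.5 222.  128.2]
 [571.2  75.5 243.6 215.1 124.9]
 [447.5 159.3 276.7 240.   88.3]
 [564.3 153.1 242.  233.8  88.3]]
tri [[4.326e+02 8.160e+01 1.180e+01 1.000e-01]
 [5.709e+02 7.430e+01 1.180e+01 1.100e+00]
 [4.478e+02 1.580e+02 1.150e+01 6.000e-01]
 [5.638e+02 1.518e+02 1.160e+01 1.200e+00]]
[501.35  77.95] 137.50469082907682 -3.126669340863521
[505.5 154.8] 115.36671963785749 -3.0806549105901904
[502.05  79.15] 138.49252687419641 -3.0214851556555153
[505.9 156.2] 116.96443904024842 -3.038533786045781
```

```bash
cat > d.py <<'E'
# usage: d.py x y z yaw_deg [tilt_deg about tool x] (mm): shift/rotvec from now in tool axes
import sys,numpy as np
from workcell import ctrl
from scipy.spatial.transform import Rotation as Ro
v=list(map(float,sys.argv[1:]))+[0]
y=np.radians(v[3]);T=Ro.from_matrix(np.array([[np.cos(y),np.sin(y),0],[np.sin(y),-np.cos(y),0],[0,0,-1]]).astype(float))*Ro.from_rotvec([np.radians(v[4]),0,0])
o=ctrl.get_obs();w,a,b,c=o['ee_rot'];R=Ro.from_quat([a,b,c,w])
print("shift",R.inv().apply(np.array(v[:3])/1000-o['tcp_pos']).round(4),"rot",(R.inv()*T).as_rotvec().round(4),"q",np.round(o['q'],2),"t",o['t'],"tcp",np.round(o['tcp_pos'],4),"F",np.round(o['ft_force'],1),"w",o['width'])
E
python3 d.py 436.5 -326.8 80 -6.75
python3 - <<'E'
from meas import *
t=np.ascontiguousarray(cv2.imread("pics/topavg.png")[:,:,::-1])
# cartridge top rim by eye in crop (548,118) -> height .227+.005
p=np.array([[548,118]])/3+[110,145]
print(plane("top",p,.232),proj("side",[[.545,-.125,.232]]))
ring=np.array([[295,103]])/2.6+[195,105]
print("S ring",tri(ring,np.array([[703,281]])/3+[110,145]).round(4))
E
```

```text
shift [ 0.3223 -0.2351  0.1513] rot [0.     0.     0.4136] q [-1.43  0.29  1.58 -0.    1.28 -0.15] t 0.6 tcp [ 0.1968 -0.6457  0.2313] F [ 0.3 -1.   0.5] w 0.0856756225847582
[[ 0.54639381 -0.1110502   0.232     ]] [[261.10868481 129.29800977]]
S ring [[ 0.3725 -0.3201  0.0049  0.0016]]
```

Units first: shifts go in cm and turns go in units of 0.2 rad. So 0.16 m is 16, -0.12 m is -12, 0.2 rad is 1.

```bash
python3 steer.py '[[16, -12, 0, 0, 0, 1], [16, -12, 0, 0, 0, 1], [16, -12, 0, 0, 0, 1], [16, -12, 0, 0, 0, 1], [16, -12, 0, 0, 0, 1]]' 0.04; python3 steer.py '[[14, -15, 5, 0, 0, 1], [14, -15, 5, 0, 0, 1], [14, -15, 5, 0, 0, 1], [14, -15, 5, 0, 0, 1], [14, -15, 5, 0, 0, 1]]'; python3 d.py 436.5 -326.8 30 -6.75
```

```text
t: 1.02
tcp_pos: [0.3161, -0.4819, 0.2314]
ee_rot: [-0.0, 0.999, 0.048, 0.0]
ft_force: [0.8, -0.1, 0.1]
width: 0.0401
finger_force: 0.0
t: 1.43
tcp_pos: [0.4384, -0.323, 0.1823]
ee_rot: [0.0, 0.999, -0.052, 0.0]
ft_force: [1.2, 0.0, -0.1]
width: 0.04
finger_force: 0.0
shift [-0.0016  0.0038  0.1523] rot [ 0.0007 -0.0009  0.0133] q [-0.82  0.05  1.94  0.    1.15  0.85] t 1.4333 tcp [ 0.4384 -0.323   0.1823] F [ 1.2  0.  -0.1] w 0.03998042455573516
```

In the tool's units: 0.15 m is 15, 0.004 m is 0.4, 0.0133 rad is 0.0665.

```bash
python3 steer.py '[[-0.15, 0.4, 15, 0, 0, 0.0665], [-0.15, 0.4, 15, 0, 0, 0.0665], [-0.15, 0.4, 15, 0, 0, 0.0665], [-0.15, 0.4, 15, 0, 0, 0.0665], [-0.15, 0.4, 15, 0, 0, 0.0665]]'; python3 steer.py '[[0, 0, 0, 0, 0, 0], [0, 0, 0, 0, 0, 0]]'>/dev/null; python3 d.py 436.5 -326.8 2.5 -6.75; python3 - <<'E'
from h import *
crop("top",290,180,390,260,6,"s1")
E
```

```text
t: 1.85
tcp_pos: [0.432, -0.3245, 0.0259]
ee_rot: [-0.005, 0.998, -0.059, -0.005]
ft_force: [-0.1, 1.1, -0.0]
width: 0.0402
finger_force: 0.0
shift [-0.0007 -0.0031  0.0319] rot [ 0.0023 -0.0027  0.0002] q [-0.83  0.26  2.01  0.    0.87  0.86] t 2.0167 tcp [ 0.4368 -0.3299  0.0344] F [-0.  -0.1  1. ] w 0.03991121069759542
```

View pics/s1.png

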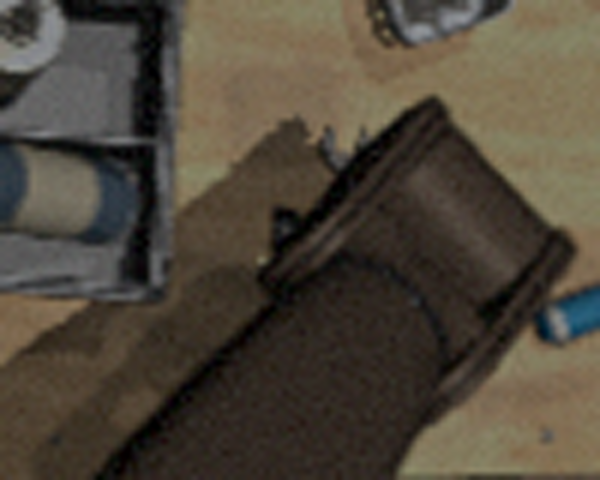

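The arm hides the spanner, with only the head at (345,145) visible, so I'll rely on the measured pose.

In the tool's units: 0.0315 m is 3.15, 0.03 m is 3, -0.003 rad is -0.015.

```bash
python3 steer.py '[[-0.07, -0.3, 2, 0.01, -0.015, 0], [-0.07, -0.3, 3, 0.01, -0.015, 0], [-0.07, -0.3, 3.15, 0.01, -0.015, 0], [-0.07, -0.3, 3.15, 0.01, -0.015, 0], [-0.07, -0.3, 3.15, 0.01, -0.015, 0]]'; python3 d.py 436.5 -326.8 2.5 -6.75;  python3 steer.py '[[0, 0, 0, 0, 0, 0], [0, 0, 0, 0, 0, 0], [0, 0, 0, 0, 0, 0], [0, 0, 0, 0, 0, 0], [0, 0, 0, 0, 0, 0]]' 0; python3 d.py 436.5 -326.8 2.5 -6.75
```

```text
t: 2.48
tcp_pos: [0.4357, -0.326, 0.0018]
ee_rot: [-0.001, 0.998, -0.059, -0.001]
ft_force: [0.0, -0.6, -0.3]
width: 0.0403
finger_force: 0.0
shift [ 0.0009  0.0007 -0.0007] rot [-0.0009  0.0018  0.0003] q [-0.83  0.31  2.02 -0.    0.81  0.86] t 2.4833 tcp [ 0.4357 -0.326   0.0018] F [ 0.  -0.6 -0.3] w 0.04031319626552536
t: 2.9
tcp_pos: [0.4357, -0.326, 0.0018]
ee_rot: [-0.001, 0.998, -0.059, -0.001]
ft_force: [-1.4, 0.3, 5.9]
width: 0.0085
finger_force: 59.1
shift [ 0.0008  0.0007 -0.0007] rot [-0.001   0.002   0.0004] q [-0.83  0.31  2.02 -0.    0.81  0.86] t 2.9 tcp [ 0.4357 -0.326   0.0018] F [-1.4  0.3  5.9] w 0.008483642316434475
```

In the tool's units: -0.12 m is -12, -0.1 m is -10.

```bash
python3 steer.py '[[0, 0, -2, 0, 0, 0], [0, 0, -6, 0, 0, 0], [0, 0, -10, 0, 0, 0], [0, 0, -12, 0, 0, 0], [0, 0, -12, 0, 0, 0]]'; python3 steer.py '[[0, 0, -15, 0, 0, 0], [0, 0, -15, 0, 0, 0], [0, 0, -15, 0, 0, 0], [0, 0, -15, 0, 0, 0], [0, 0, -15, 0, 0, 0]]'; python3 - <<'E'
from h import *
crop("side",230,60,350,160,6,"s2")
E
```

```text
t: 3.32
tcp_pos: [0.4382, -0.3284, 0.1268]
ee_rot: [0.003, 0.998, -0.059, 0.003]
ft_force: [-0.1, -0.8, -0.3]
width: 0.0088
finger_force: 58.9
t: 3.73
tcp_pos: [0.4379, -0.3281, 0.2772]
ee_rot: [0.003, 0.998, -0.059, 0.003]
ft_force: [0.9, 0.1, -1.1]
width: 0.0092
finger_force: 58.9
```

View pics/s2.png

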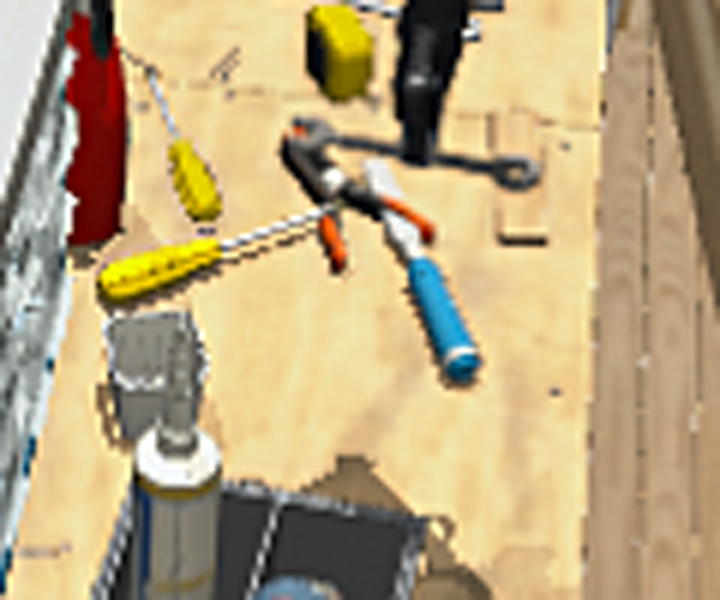

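The short spanner is held roughly level by its middle, with its ends at about (285,135) and (542,172) in the crop. The next step is to check that it is level and compute the flight.

```bash
python3 - <<'E'
from h import *
c=np.array([.4388,-.3281,.277]);d=np.array([np.cos(.118),-np.sin(.118),0])*.076
for dz in(-.012,0,.012): print(dz,((proj("side",[c+d+[0,0,dz],c-d-[0,0,dz]])-[230,60])*6).round(0).tolist())
E
python3 steer.py '[[0, 0, -7.5, 0, 0, 0], [0, 0, -7.5, 0, 0, 0], [0, 0, -7.5, 0, 0, 0]]'>/dev/null;python3 d.py 504.9 155.2 350 -3.1
```

```text
-0.012 [[286.0, 147.0], [541.0, 159.0]]
0 [[287.0, 131.0], [538.0, 176.0]]
0.012 [[288.0, 114.0], [536.0, 193.0]]
shift [ 0.0106 -0.4872 -0.0011] rot [ 0.0028 -0.0025 -0.0633] q [-0.83 -0.07  1.75 -0.    1.46  0.86] t 4.0333 tcp [ 0.4373 -0.3274  0.3502] F [-0.3 -1.6  1.1] w 0.009162606414339625
```

Level and centred, so I'll fly over to the tray.

In the tool's units: -0.2 m is -20, -0.02 rad is -0.1.

```bash
python3 steer.py '[[0, -20, 0, 0, 0, -0.1], [0, -20, 0, 0, 0, -0.1], [0, -20, 0, 0, 0, -0.1], [0, -20, 0, 0, 0, -0.1], [0, -20, 0, 0, 0, -0.1]]'; python3 steer.py '[[0.5, -20, 0, 0, 0, -0.2], [0.5, -20, 0, 0, 0, -0.2], [0.5, -20, 0, 0, 0, -0.2], [0.5, -20, 0, 0, 0, -0.2], [0.5, -20, 0, 0, 0, -0.2]]';python3 steer.py '[[0.6, -8.7, 0, 0, 0, 0], [0.6, -8.7, 0, 0, 0, 0], [0.6, -8.7, 0, 0, 0, 0], [0.6, -8.7, 0, 0, 0, 0], [0.6, -8.7, 0, 0, 0, 0]]';python3 d.py 504.9 155.2 350 -3.1
```

```text
t: 4.45
tcp_pos: [0.4587, -0.1248, 0.3424]
ee_rot: [-0.003, 0.999, -0.049, -0.004]
ft_force: [0.8, 0.7, -1.0]
width: 0.0091
finger_force: 59.0
t: 4.87
tcp_pos: [0.4829, 0.0738, 0.3428]
ee_rot: [-0.002, 1.0, -0.028, -0.004]
ft_force: [0.0, -0.2, -0.2]
width: 0.0087
finger_force: 59.0
t: 5.28
tcp_pos: [0.4943, 0.1574, 0.3438]
ee_rot: [-0.0, 1.0, -0.028, -0.004]
ft_force: [-0.3, 0.3, -0.2]
width: 0.0089
finger_force: 59.0
shift [ 0.0106  0.0016 -0.0063] rot [-0.0007  0.0076 -0.0023] q [ 0.11 -0.13  1.81  0.    1.46  1.74] t 5.2833 tcp [0.4943 0.1574 0.3438] F [-0.3  0.3 -0.2] w 0.008852899816539589
```

```bash
python3 steer.py '[[1, 0, 15, 0, 0.035, 0], [1, 0, 15, 0, 0.035, 0], [1, 0, 15, 0, 0.035, 0], [1, 0, 15, 0, 0.035, 0], [1, 0, 15, 0, 0.035, 0]]'>/dev/null; python3 steer.py '[[0, 0, 14, 0, 0, 0], [0, 0, 14, 0, 0, 0], [0, 0, 14, 0, 0, 0], [0, 0, 14, 0, 0, 0], [0, 0, 14, 0, 0, 0]]'; python3 steer.py '[[0, 0, 0, 0, 0, 0], [0, 0, 0, 0, 0, 0], [0, 0, 0, 0, 0, 0]]'>/dev/null; python3 d.py 504.9 155.2 30 -3.1
```

```text
t: 6.12
tcp_pos: [0.5024, 0.1558, 0.0531]
ee_rot: [-0.0, 1.0, -0.03, -0.002]
ft_force: [-0.5, -0.2, -1.0]
width: 0.0086
finger_force: 59.0
shift [-0.0031  0.0025  0.0299] rot [-0.0031 -0.0101 -0.004 ] q [0.11 0.18 2.05 0.   0.9  1.74] t 6.3667 tcp [0.5078 0.1574 0.06  ] F [ 0.   0.7 -1. ] w 0.009010044247409145
```

In the tool's units: 0.03 m is 3, -0.003 m is -0.3, -0.01 rad is -0.05.

```bash
python3 steer.py '[[-0.3, 0.25, 3, -0.015, -0.05, -0.02], [-0.3, 0.25, 3, -0.015, -0.05, -0.02], [-0.3, 0.25, 3, -0.015, -0.05, -0.02], [-0.3, 0.25, 3, -0.015, -0.05, -0.02]]'>/dev/null; python3 steer.py '[[0, 0, 0, 0, 0, 0], [0, 0, 0, 0, 0, 0], [0, 0, 0, 0, 0, 0]]'>/dev/null; python3 d.py 504.9 155.2 9 -3.1; python3 - <<'E'
from h import *
crop("side",200,190,320,270,6,"s3")
E
```

```text
shift [0.002  0.0001 0.0188] rot [0.0005 0.004  0.0007] q [0.11 0.23 2.06 0.   0.85 1.73] t 6.95 tcp [0.503  0.1554 0.0278] F [ 0.1 -0.2 -1.8] w 0.008935874652427374
```

View pics/s3.png

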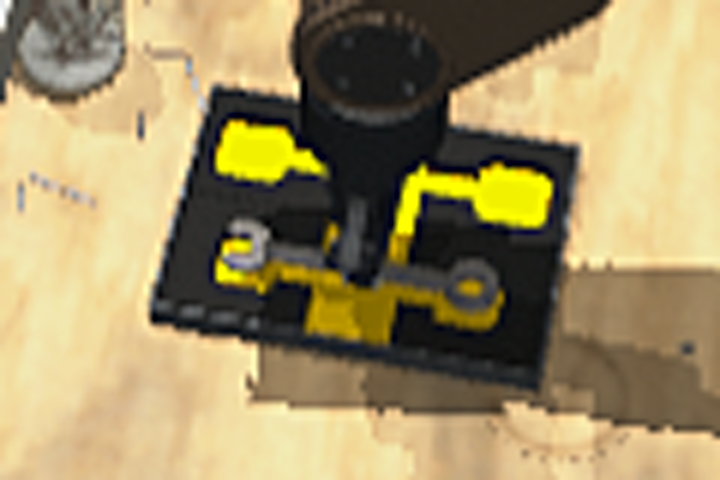

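The spanner hovers over the short cut-out, heads at (245,245) and (470,285) and lined up with the pockets. Lower it.

In the tool's units: 0.018 m is 1.8, 0.016 m is 1.6, 0.004 rad is 0.02.

```bash
python3 steer.py '[[0.2, 0, 0.4, 0, 0.02, 0], [0.2, 0, 0.8, 0, 0.02, 0], [0.2, 0, 1.2, 0, 0.02, 0], [0.2, 0, 1.6, 0, 0.02, 0], [0.2, 0, 1.8, 0, 0.02, 0]]'; python3 steer.py '[[0, 0, 0, 0, 0, 0], [0, 0, 0, 0, 0, 0], [0, 0, 0, 0, 0, 0]]';python3 d.py 504.9 155.2 9.8 -3.1
```

```text
t: 7.42
tcp_pos: [0.5039, 0.1551, 0.0097]
ee_rot: [0.001, 1.0, -0.027, -0.003]
ft_force: [-9.8, -1.0, 23.1]
width: 0.0086
finger_force: 61.9
t: 7.67
tcp_pos: [0.5038, 0.1551, 0.0098]
ee_rot: [0.001, 1.0, -0.027, -0.002]
ft_force: [-5.1, -0.9, 10.6]
width: 0.0088
finger_force: 60.4
shift [ 0.0011 -0.0001 -0.    ] rot [0.0014 0.0043 0.0009] q [ 0.11  0.27  2.06 -0.    0.82  1.73] t 7.6667 tcp [0.5038 0.1551 0.0098] F [-5.1 -0.9 10.6] w 0.008807059266942524
```

```bash
python3 steer.py '[[0, 0, 0, 0, 0, 0], [0, 0, 0, 0, 0, 0], [0, 0, 0, 0, 0, 0], [0, 0, 0, 0, 0, 0]]' 0.035; python3 steer.py '[[0, 0, -15, 0, 0, 0], [0, 0, -15, 0, 0, 0], [0, 0, -15, 0, 0, 0], [0, 0, -15, 0, 0, 0], [0, 0, -15, 0, 0, 0]]';python3 steer.py '[[0, -16.5, 0, 0, 0, 0], [0, -16.5, 0, 0, 0, 0], [0, -16.5, 0, 0, 0, 0], [0, -16.5, 0, 0, 0, 0], [0, -16.5, 0, 0, 0, 0]]'  0.04; python3 - <<'E'
from meas import *
s=avg("side",4)
crop("side",200,190,320,270,6,"s4",s)
E
python3 d.py 428.6 320.5 100 -1.9
```

```text
t: 8.0
tcp_pos: [0.5039, 0.1551, 0.0083]
ee_rot: [0.0, 1.0, -0.027, -0.001]
ft_force: [-0.9, 0.5, -0.6]
width: 0.0353
finger_force: 0.0
t: 8.42
tcp_pos: [0.5088, 0.1558, 0.1662]
ee_rot: [-0.001, 1.0, -0.027, 0.006]
ft_force: [0.6, -0.1, -0.2]
width: 0.0349
finger_force: 0.0
t: 8.83
tcp_pos: [0.5124, 0.3255, 0.1575]
ee_rot: [-0.001, 1.0, -0.024, -0.001]
ft_force: [-0.9, -0.3, 0.7]
width: 0.0398
finger_force: 0.0
shift [-0.0838  0.0032  0.0577] rot [ 0.002   0.0036 -0.0205] q [ 0.39  0.2   1.82 -0.    1.13  2.01] t 9.0333 tcp [0.5127 0.3193 0.1574] F [-0.4 -0.5  0.7] w 0.0398828997159131
```

View pics/s4.png

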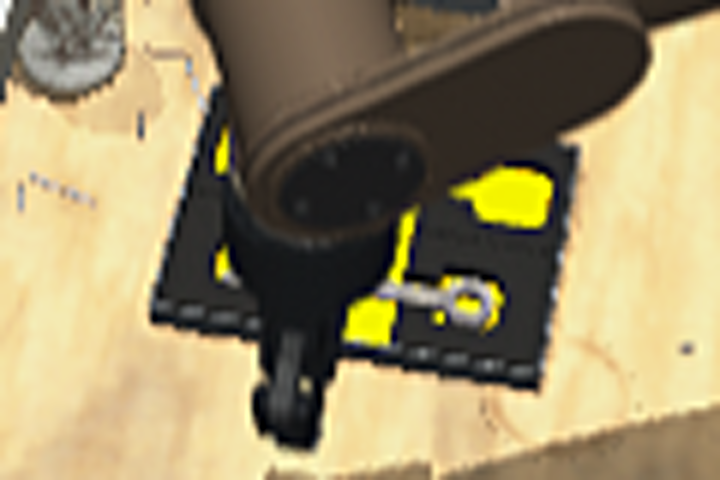

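The ring end sits inside its pocket at (472,300). I'll check it numerically later. Now the long spanner.

```bash
python3 steer.py '[[-8.4, 0.3, 6, 0, 0, -0.1], [-8.4, 0.3, 6, 0, 0, -0.1], [-8.4, 0.3, 6, 0, 0, -0.1], [-8.4, 0.3, 6, 0, 0, -0.1]]' ; python3 steer.py '[[0, 0, 7, 0, 0, 0], [0, 0, 7, 0, 0, 0], [0, 0, 7, 0, 0, 0], [0, 0, 7, 0, 0, 0]]'>/dev/null; python3 steer.py '[[0, 0, 0, 0, 0, 0], [0, 0, 0, 0, 0, 0]]'>/dev/null;python3 d.py 428.6 320.5 2 -1.9
```

```text
t: 9.37
tcp_pos: [0.423, 0.3185, 0.0939]
ee_rot: [0.003, 1.0, -0.017, -0.006]
ft_force: [-0.9, -0.3, -0.3]
width: 0.04
finger_force: 0.0
shift [-0.0027  0.0016  0.0293] rot [-0.0015 -0.0025 -0.0011] q [0.45 0.25 2.04 0.   0.86 2.06] t 9.8667 tcp [0.4313 0.322  0.0314] F [0.  0.4 1.5] w 0.040176621893547135
```

In the tool's units: 0.0293 m is 2.93, 0.028 m is 2.8, -0.0025 rad is -0.0125.

```bash
python3 steer.py '[[-0.27, 0.16, 2, -0.0075, -0.0125, 0], [-0.27, 0.16, 2.8, -0.0075, -0.0125, 0], [-0.27, 0.16, 2.93, -0.0075, -0.0125, 0], [-0.27, 0.16, 2.93, -0.0075, -0.0125, 0], [-0.27, 0.16, 2.93, -0.0075, -0.0125, 0]]'; python3 steer.py '[[0, 0, 0, 0, 0, 0], [0, 0, 0, 0, 0, 0], [0, 0, 0, 0, 0, 0], [0, 0, 0, 0, 0, 0], [0, 0, 0, 0, 0, 0]]' 0; python3 d.py 428.6 320.5 2 -1.9; python3 steer.py '[[0, 0, -2, 0, 0, 0], [0, 0, -6, 0, 0, 0], [0, 0, -10, 0, 0, 0], [0, 0, -10, 0, 0, 0], [0, 0, -10, 0, 0, 0]]'; python3 d.py 500 78.3 100 -3.1
```

```text
t: 10.28
tcp_pos: [0.4268, 0.3202, 0.0003]
ee_rot: [0.001, 1.0, -0.017, -0.002]
ft_force: [-0.1, 0.2, 0.3]
width: 0.0402
finger_force: 0.0
t: 10.7
tcp_pos: [0.427, 0.3205, 0.0006]
ee_rot: [0.001, 1.0, -0.017, -0.001]
ft_force: [-0.8, 0.1, 6.1]
width: 0.0113
finger_force: 59.4
shift [ 0.0016 -0.0001 -0.0014] rot [ 0.0012  0.0027 -0.0003] q [0.45 0.3  2.05 0.   0.8  2.06] t 10.7 tcp [0.427  0.3205 0.0006] F [-0.8  0.1  6.1] w 0.011325655749390248
t: 11.12
tcp_pos: [0.4284, 0.321, 0.1023]
ee_rot: [-0.0, 1.0, -0.017, 0.001]
ft_force: [-0.1, -0.3, -1.0]
width: 0.0117
finger_force: 58.8
shift [0.0796 0.2402 0.0023] rot [-0.0006 -0.0014  0.0208] q [ 0.45  0.13  2.02 -0.    1.    2.06] t 11.1167 tcp [0.4284 0.321  0.1023] F [-0.1 -0.3 -1. ] w 0.011674807176943533
```

```bash
python3 steer.py '[[6.5, 19.5, 0, 0, 0, 0.1], [6.5, 19.5, 0, 0, 0, 0.1], [6.5, 19.5, 0, 0, 0, 0.1], [6.5, 19.5, 0, 0, 0, 0.1], [6.5, 19.5, 0, 0, 0, 0.1]]'; python3 steer.py '[[1.46, 4.5, 5, 0, 0, 0], [1.46, 4.5, 5, 0, 0, 0], [1.46, 4.5, 5, 0, 0, 0], [1.46, 4.5, 5, 0, 0, 0]]'>/dev/null; python3 steer.py '[[0, 0, 0, 0, 0, 0], [0, 0, 0, 0, 0, 0], [0, 0, 0, 0, 0, 0]]'>/dev/null;python3 d.py 500 78.4 28 -3.1
```

```text
t: 11.53
tcp_pos: [0.4834, 0.121, 0.0973]
ee_rot: [0.001, 1.0, -0.027, -0.004]
ft_force: [1.0, -0.1, -0.7]
width: 0.0114
finger_force: 58.9
shift [ 0.0028 -0.0003  0.0224] rot [0.0023 0.0028 0.0024] q [-0.04  0.15  2.11 -0.    0.89  1.58] t 12.1167 tcp [0.4973 0.0783 0.0504] F [ 0.3  0.  -0.9] w 0.011238707397577928
```

Units first: shifts go in cm and turns go in units of 0.2 rad. So 0.022 m is 2.2, 0.0028 m is 0.28, 0.003 rad is 0.015.

```bash
python3 steer.py '[[0.28, -0.03, 2.2, 0.01, 0.015, 0.01], [0.28, -0.03, 2.2, 0.01, 0.015, 0.01], [0.28, -0.03, 2.2, 0.01, 0.015, 0.01], [0.28, -0.03, 2.2, 0.01, 0.015, 0.01], [0.28, -0.03, 2.2, 0.01, 0.015, 0.01]]'; python3 d.py 500 78.4 9 -3.1; python3 - <<'E'
from meas import *
s=avg("side",3)
# spanner ends, height z=.031
b=(225,195,310,245);l=up(s,*b)
crop("side",200,190,320,270,6,"s5",s)
E
```

```text
t: 12.53
tcp_pos: [0.5002, 0.0776, 0.0287]
ee_rot: [0.0, 1.0, -0.027, 0.0]
ft_force: [-0.1, 0.2, -1.2]
width: 0.0112
finger_force: 58.9
shift [-0.0003 -0.0008  0.0197] rot [ 0.0004 -0.0003 -0.0007] q [-0.05  0.19  2.11 -0.    0.84  1.58] t 12.5333 tcp [0.5002 0.0776 0.0287] F [-0.1  0.2 -1.2] w 0.011247414986192033
```

View pics/s5.png

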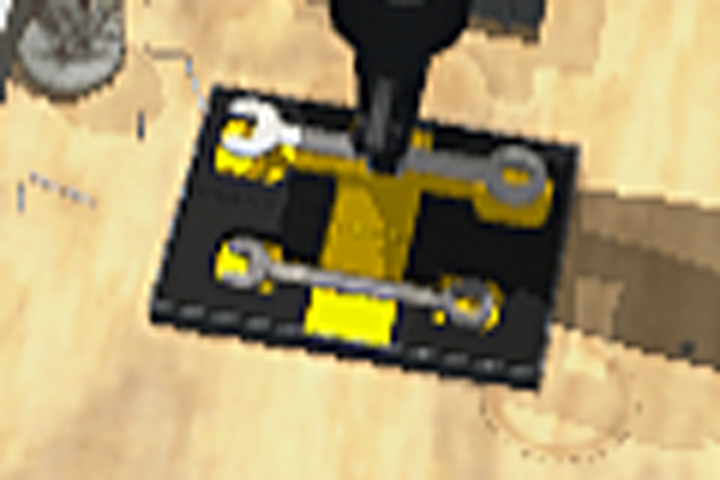

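The short spanner lies in its cut-out, heads at (245,262) and (472,303). The long one is lined up above its own cut-out. Lower it, then release.

```bash
python3 steer.py '[[0, -0.08, 0.5, 0, 0, 0], [0, -0.08, 0.9, 0, 0, 0], [0, -0.08, 1.3, 0, 0, 0], [0, -0.08, 1.7, 0, 0, 0], [0, -0.08, 1.95, 0, 0, 0]]'; python3 steer.py '[[0, 0, 0, 0, 0, 0], [0, 0, 0, 0, 0, 0], [0, 0, 0, 0, 0, 0]]';python3 d.py 500 78.4 8.6 -3.1
```

```text
t: 13.1
tcp_pos: [0.4992, 0.0781, 0.0085]
ee_rot: [0.0, 1.0, -0.028, -0.002]
ft_force: [-9.3, -0.2, 23.9]
width: 0.0115
finger_force: 64.6
t: 13.35
tcp_pos: [0.4993, 0.0781, 0.0086]
ee_rot: [0.0, 1.0, -0.028, -0.002]
ft_force: [-3.1, 0.0, 5.4]
width: 0.0121
finger_force: 60.2
shift [ 0.0007 -0.0004  0.    ] rot [ 0.0006  0.0036 -0.0013] q [-0.05  0.23  2.11 -0.    0.8   1.58] t 13.35 tcp [0.4993 0.0781 0.0086] F [-3.1  0.   5.4] w 0.012088686518892057
```

In the tool's units: -0.2 m is -20, 0.1 m is 10.

```bash
python3 steer.py '[[0, 0, 0, 0, 0, 0], [0, 0, 0, 0, 0, 0], [0, 0, 0, 0, 0, 0], [0, 0, 0, 0, 0, 0]]' 0.035; python3 steer.py '[[0, 0, -20, 0, 0, 0], [0, 0, -20, 0, 0, 0], [0, 0, -20, 0, 0, 0], [0, 0, -20, 0, 0, 0], [0, 0, -20, 0, 0, 0]]'>/dev/null;python3 steer.py '[[-3, 10, -5, 0, 0, 0], [-3, 10, -5, 0, 0, 0], [-3, 10, -5, 0, 0, 0], [-3, 10, -5, 0, 0, 0]]'  0.07; python3 - <<'E'
from meas import *
s=avg("side",5); cv2.imwrite("pics/side2.png",s[:,:,::-1])
for nm,b in(("long",(232,202,298,228)),("short",(234,226,288,246))):
    l=up(s,*b);m=(np.hypot(l[...,1],l[...,2])<22)&(l[...,0]>85)
    for q in comp(m,0,0,2)[:1]:
        P=plane("side",pix(q,*b[:2]),.015);print(nm,len(q)/36,rect(P),P[:,:2].mean(0)*1000)
# can from both views at start: cap
t=np.ascontiguousarray(cv2.imread("pics/topavg.png")[:,:,::-1]);s0=np.ascontiguousarray(cv2.imread("pics/sideavg.png")[:,:,::-1])
print("cap",tri([[276.6,163.5]],[[273,207.5]]))
crop("side",200,130,320,270,4,"s6",s)
E
```

```text
t: 13.68
tcp_pos: [0.4997, 0.0781, 0.0079]
ee_rot: [0.0, 1.0, -0.028, -0.001]
ft_force: [0.7, -0.1, -0.4]
width: 0.035
finger_force: 0.0
t: 14.43
tcp_pos: [0.4651, -0.0238, 0.2621]
ee_rot: [0.002, 1.0, -0.03, 0.003]
ft_force: [1.3, 0.4, 0.4]
width: 0.07
finger_force: 0.0
long 240.22222222222223 [500.5  79.  182.4  43.2  -2.9] [498.8369218   80.55787724]
short 150.0 [506.8 155.6 149.6  33.5  -2.2] [506.24867825 156.94960087]
cap [[ 0.47958727 -0.05086131  0.15445986  0.00080387]]
```

View pics/s6.png

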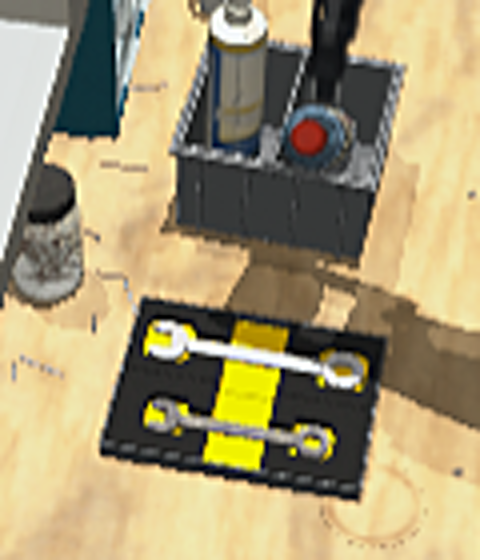

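Both spanners sit in their own cut-outs; the numbers agree within 2 mm. The can's cap shows at (308,138) in the crop. From here I use numbers only: fit the can's axis from the first top image.

```bash
cat > can.py <<'E'
from meas import *
Bc=np.array([.4999,-.1366,0]);a=np.radians(-5.3);u=np.array([np.cos(a),np.sin(a),0]);v=np.array([-np.sin(a),np.cos(a),0])
def tobin(P): d=np.atleast_2d(P)-Bc;return np.c_[d@u,d@v,d[:,2]]*1000
def axispt(n,px):  # ray meets plane z=y+75mm in bin frame
    o,d=ray(n,px);o=tobin(o)[0];d=np.c_[d@u,d@v,d[:,2]]
    k=(o[1]+75-o[2])/(d[:,2]-d[:,1]);return o+d*k[:,None]
E
python3 - <<'E'
from can import *
t=np.ascontiguousarray(cv2.imread("pics/topavg.png")[:,:,::-1])
b=(262,196,318,228);l=up(t,*b);L,A,B=l[...,0],l[...,1],l[...,2]
for nm,m in(("cap",A>A.max()*.5),("blue",B<-4),("label",(B>8)&(A<12)&(L>50))):
  for q in comp(m,0,0,2):
    if len(q)<400: continue
    p=pix(q,*b[:2]);print(nm,len(q)/36,p.mean(0).round(1),p.min(0).round(),p.max(0).round(),axispt("top",p.mean(0)[None]).round(1))
print("bin-frame cap tri",tobin([.4796,-.0509,.1545]))
# column profile of blue/label centre rows
m=(B<-4)
for c in range(20*U//2,50*U,4*U):
    r=np.where(m[:,c])[0]
    if len(r)>20: print(c/U+b[0],(r.min()/U+b[1]).round(1),(r.max()/U+b[1]).round(1),axispt("top",np.array([[c/U+b[0],(r.min()+r.max())/2/U+b[1]]])).round(1))
E
```

```text
cap 72.83333333333333 [273.  207.5] [268. 203.] [278. 212.] [[-28.9  83.6 158.6]]
blue 207.69444444444446 [284.6 209.6] [274. 201.] [293. 217.] [[-29.   41.2 116.2]]
blue 58.666666666666664 [308.3 213.5] [303. 207.] [312. 219.] [[-28.3 -53.   22. ]]
label 239.75 [265.6 211.6] [262. 196.] [275. 227.] [[-46.6 108.1 183.1]]
label 53.02777777777778 [299.7 211. ] [294. 206.] [305. 217.] [[-24.7 -17.4  57.6]]
bin-frame cap tri [[-28.12937072  83.45848371 154.5       ]]
280.0 202.0 216.5 [[-30.7  58.2 133.2]]
284.0 203.0 216.5 [[-30.   43.4 118.4]]
288.0 197.0 216.8 [[-17.9  29.3 104.3]]
292.0 205.5 215.2 [[-27.2  13.1  88.1]]
308.0 207.2 219.5 [[-27.9 -51.7  23.3]]
```

```bash
cat > c.py <<'E'
# c.py x y z tilt_deg : TCP target in bin frame mm, tool tilted about bin x; prints shift/rot in tool axes
import sys
from can import *
from scipy.spatial.transform import Rotation as Ro
x,y,z,th=map(float,sys.argv[1:5])
T=Ro.from_matrix(np.c_[v,u,[0,0,-1]])*Ro.from_rotvec([0,np.radians(th),0])
P=Bc+(x*u+y*v)/1000+[0,0,z/1000]
o=ctrl.get_obs();w,a,b,c=o['ee_rot'];R=Ro.from_quat([a,b,c,w])
print("shift",R.inv().apply(P-o['tcp_pos']).round(4),"rot",(R.inv()*T).as_rotvec().round(3),"t",round(o['t'],2),"q",np.round(o['q'],2))
print("  now bin",tobin(o['tcp_pos']).round(1),"toolz",[round(float(k),3) for k in(R.apply([0,0,1])@np.c_[u,v,[0,0,1]])],"F",np.round(o['ft_force'],1),"w",round(o['width'],4),"ff",round(float(np.max(o['finger_force'])),1))
E
python3 -c "
from can import *
P=tri([[260,137.7]],[[292.7,184.3]]);print(P,tobin(P[:,:3]))"
python3 c.py -32 43 209 10
```

```text
[[ 0.54824471 -0.1138929   0.2041587   0.0039126 ]] [[ 46.04054865  27.0756502  204.15869885]]
shift [0.0119 0.0711 0.0479] rot [ 0.131  0.141 -1.529] t 14.68 q [-0.26 -0.21  2.04 -0.    1.31  1.37]
  now bin [[-46.4 113.6 257. ]] toolz [-0.003, 0.0, -1.0] F [ 0.3 -0.7  0.1] w 0.0699 ff 0.0
```

```bash
for i in 1; do python3 steer.py '[[0, 0, 0, 0, 0, -3], [0, 0, 0, 0, 0, -3], [0, 0, 0, 0, 0, -3], [0, 0, 0, 0, 0, -3], [0, 0, 0, 0, 0, -3]]' 0.064; python3 steer.py '[[0, 0, 0, 0, 0, -3], [0, 0, 0, 0, 0, -3], [0, 0, 0, 0, 0, -3], [0, 0, 0, 0, 0, -3], [0, 0, 0, 0, 0, -3]]'; python3 steer.py '[[0, 0, 0, 0, 0, -1.7], [0, 0, 0, 0, 0, -1.7], [0, 0, 0, 0, 0, -1.7], [0, 0, 0, 0, 0, -1.7]]'; done >/dev/null; python3 c.py -32 43 209 10
```

```text
shift [-0.0711  0.0138  0.0479] rot [-0.005  0.174  0.009] t 15.85 q [-0.26 -0.21  2.04 -0.    1.31 -0.18]
  now bin [[-46.3 114.  256.9]] toolz [-0.004, 0.0, -1.0] F [-0.6 -0.6  0.4] w 0.0642 ff 0.0
```

```bash
python3 steer.py '[[-7.1, 1.4, 4.8, 0, 0.87, 0.045], [-7.1, 1.4, 4.8, 0, 0.87, 0.045], [-7.1, 1.4, 4.8, 0, 0.87, 0.045], [-7.1, 1.4, 4.8, 0, 0.87, 0.045], [-7.1, 1.4, 4.8, 0, 0.87, 0.045]]'; python3 steer.py '[[0, 0, 0, 0, 0, 0], [0, 0, 0, 0, 0, 0]]'>/dev/null; python3 c.py -32 60 110 10
```

```text
t: 16.27
tcp_pos: [0.4722, -0.0915, 0.2095]
ee_rot: [-0.06, 0.738, 0.669, 0.063]
ft_force: [-0.0, -0.2, 0.6]
width: 0.0636
finger_force: 0.0
shift [-0.0006 -0.0007  0.1026] rot [-0.     0.001 -0.002] t 16.43 q [-0.49 -0.11  2.05  0.17  1.28 -0.45]
  now bin [[-31.3  42.9 211.1]] toolz [-0.0, 0.172, -0.985] F [ 0.4 -0.5 -0.2] w 0.0641 ff 0.0
```

In the tool's units: 0.06 m is 6, 0.055 m is 5.5.

```bash
python3 steer.py '[[-0.06, -0.1, 2, 0, 0, 0], [-0.06, -0.1, 4, 0, 0, 0], [-0.06, -0.1, 5.5, 0, 0, 0], [-0.06, -0.1, 6, 0, 0, 0]]'; python3 steer.py '[[0, 0, 1.2, 0, 0, 0], [0, 0, 2.4, 0, 0, 0], [0, 0, 3.4, 0, 0, 0], [0, 0, 4.2, 0, 0, 0], [0, 0, 4.2, 0, 0, 0]]';  python3 steer.py '[[0, 0, 0, 0, 0, 0], [0, 0, 0, 0, 0, 0]]'>/dev/null; python3 c.py -32 60 110 10
```

```text
t: 16.77
tcp_pos: [0.4711, -0.0804, 0.1495]
ee_rot: [-0.06, 0.737, 0.671, 0.063]
ft_force: [-0.0, -0.9, 0.1]
width: 0.0641
finger_force: 0.0
t: 17.18
tcp_pos: [0.4716, -0.0742, 0.1077]
ee_rot: [-0.061, 0.737, 0.67, 0.063]
ft_force: [-0.0, 1.4, -1.0]
width: 0.064
finger_force: 0.0
shift [0.0013 0.0004 0.0002] rot [-0.001  0.001 -0.003] t 17.35 q [-0.46  0.01  2.14  0.18  1.07 -0.46]
  now bin [[-32.4  58.7 110. ]] toolz [-0.001, 0.172, -0.985] F [ 0.3 -0.2  0.1] w 0.0637 ff 0.0
```

```bash
python3 steer.py '[[0, 0, 0, 0, 0, 0], [0, 0, 0, 0, 0, 0], [0, 0, 0, 0, 0, 0], [0, 0, 0, 0, 0, 0]]' 0.04; python3 steer.py '[[0, 0, 0, 0, 0, 0], [0, 0, 0, 0, 0, 0], [0, 0, 0, 0, 0, 0]]'; python3 c.py -32 60 130 10
```

```text
t: 17.68
tcp_pos: [0.4736, -0.0755, 0.1107]
ee_rot: [-0.058, 0.737, 0.67, 0.064]
ft_force: [0.0, -0.4, 3.5]
width: 0.0515
finger_force: 62.4
t: 17.93
tcp_pos: [0.4736, -0.0754, 0.1106]
ee_rot: [-0.058, 0.737, 0.67, 0.064]
ft_force: [1.0, -1.5, 5.3]
width: 0.0513
finger_force: 62.6
shift [ 0.0048 -0.0001 -0.0189] rot [ 0.001  0.002 -0.003] t 17.93 q [-0.46  0.01  2.14  0.18  1.07 -0.46]
  now bin [[-31.8  58.5 110.6]] toolz [0.001, 0.172, -0.985] F [ 1.  -1.5  5.3] w 0.0513 ff 62.6
```

```bash
cat > w.py <<'E'
import sys,math,subprocess
phi,by,bz,x=map(float,sys.argv[1:5]);p=math.radians(phi)
y=109.5*math.cos(p)-86.6*math.sin(p)+by;z=109.5*math.sin(p)+86.6*math.cos(p)+bz
print(subprocess.run(["python3","c.py",str(x),str(y),str(z),str(10+phi)],capture_output=True,text=True).stdout)
E
python3 w.py 0 -47 44 -34
```

```text
shift [ 0.0073 -0.0022 -0.019 ] rot [ 0.001  0.002 -0.003] t 17.93 q [-0.46  0.01  2.14  0.18  1.07 -0.46]
  now bin [[-31.8  58.5 110.6]] toolz [0.001, 0.172, -0.985] F [ 1.  -1.5  5.3] w 0.0513 ff 62.6
```

In the tool's units: -0.019 m is -1.9, -0.012 m is -1.2.

```bash
python3 steer.py '[[0.2, -0.1, -0.6, 0, 0, 0], [0.5, -0.2, -1.2, 0, 0, 0], [0.73, -0.22, -1.9, 0, 0, 0], [0.73, -0.22, -1.9, 0, 0, 0], [0.73, -0.22, -1.9, 0, 0, 0]]'; python3 w.py 15 -42 44 -38
```

```text
t: 18.35
tcp_pos: [0.4707, -0.0705, 0.1297]
ee_rot: [-0.059, 0.737, 0.67, 0.063]
ft_force: [-0.9, 0.4, -2.9]
width: 0.0513
finger_force: 63.0
shift [-0.0169 -0.0028 -0.0296] rot [-0.001  0.263 -0.003] t 18.35 q [-0.45 -0.03  2.13  0.18  1.11 -0.44]
  now bin [[-35.2  63.1 129.7]] toolz [-0.002, 0.173, -0.985] F [-0.9  0.4 -2.9] w 0.0513 ff 63.0
```

In the tool's units: -0.0296 m is -2.96, -0.023 m is -2.3, 0.263 rad is 1.315.

```bash
python3 steer.py '[[-0.4, -0.1, -0.8, 0, 0.33, 0], [-0.8, -0.2, -1.5, 0, 0.65, 0], [-1.3, -0.3, -2.3, 0, 1, 0], [-1.7, -0.3, -2.96, 0, 1.315, 0], [-1.7, -0.3, -2.96, 0, 1.315, 0]]'; python3 w.py 30 -40 42 -42
```

```text
t: 18.77
tcp_pos: [0.4661, -0.0945, 0.1558]
ee_rot: [-0.146, 0.724, 0.655, 0.16]
ft_force: [-0.7, -0.1, -2.8]
width: 0.0513
finger_force: 63.4
shift [-0.018  -0.0043 -0.0259] rot [ 0.002  0.262 -0.006] t 18.77 q [-0.62  0.    2.09  0.39  1.3  -0.67]
  now bin [[-37.6  38.8 155.8]] toolz [0.001, 0.423, -0.906] F [-0.7 -0.1 -2.8] w 0.0513 ff 63.4
```

In the tool's units: -0.026 m is -2.6, -0.02 m is -2, 0.262 rad is 1.31.

```bash
python3 steer.py '[[-0.45, -0.1, -0.7, 0, 0.33, 0], [-0.9, -0.2, -1.3, 0, 0.65, 0], [-1.35, -0.3, -2, 0, 1, 0], [-1.8, -0.4, -2.6, 0, 1.31, -0.025], [-1.8, -0.4, -2.6, 0, 1.31, -0.025]]'; python3 w.py 45 -38 32 -42
```

```text
t: 19.18
tcp_pos: [0.459, -0.1207, 0.1705]
ee_rot: [-0.231, 0.695, 0.633, 0.252]
ft_force: [0.9, -0.2, -3.0]
width: 0.0512
finger_force: 63.4
shift [-0.0259  0.0002 -0.0219] rot [-0.     0.262 -0.002] t 19.18 q [-0.76  0.09  2.04  0.53  1.5  -0.83]
  now bin [[-42.2  12.1 170.5]] toolz [-0.001, 0.642, -0.766] F [ 0.9 -0.2 -3. ] w 0.0512 ff 63.4
```

```bash
python3 steer.py '[[-0.65, 0, -0.55, 0, 0.33, 0], [-1.3, 0, -1.1, 0, 0.65, 0], [-1.95, 0, -1.65, 0, 1, 0], [-2.6, 0, -2.2, 0, 1.31, -0.01], [-2.6, 0, -2.2, 0, 1.31, -0.01]]'; python3 steer.py '[[0, 0, 0, 0, 0, 0], [0, 0, 0, 0, 0, 0]]'>/dev/null;python3 w.py 45 -38 8 -42;python3 - <<'E'
from can import *
for n,b in(("side",(255,100,300,180)),("top",(255,175,320,235))):
    im=avg(n,3);l=up(im,*b);A=l[...,1];q=comp(A>A.max()*.5,0,0)[0];p=pix(q,*b[:2]).mean(0);print(n,A.max(),len(q)/36,p)
    # expected cap top centre for upright can base (-42,-38,32)
    X=[Bc+(-42*u-38*v)/1000+[0,0,.032+k] for k in(.19,.201)];print(" exp",proj(n,X).round(1).tolist())
E
```

```text
t: 19.6
tcp_pos: [0.4559, -0.1538, 0.1697]
ee_rot: [-0.312, 0.656, 0.598, 0.34]
ft_force: [-0.6, 0.6, -2.5]
width: 0.051
finger_force: 63.5
shift [-0.0218 -0.0001  0.0125] rot [-0.002  0.001  0.003] t 19.77 q [-0.86  0.24  1.96  0.63  1.69 -0.95]
  now bin [[-41.9 -19.5 171.7]] toolz [-0.002, 0.818, -0.575] F [ 0.1  0.3 -3.6] w 0.0516 ff 63.5

side 73.0 41.833333333333336 [289.20252322 125.99557326]
 exp [[289.0, 125.7], [289.3, 123.2]]
top 40.0 66.11111111111111 [309.55707283 213.10140056]
 exp [[311.4, 212.8], [311.9, 212.5]]
```

```bash
python3 steer.py '[[-0.6, 0, 0.3, 0, 0, 0], [-1.1, 0, 0.6, 0, 0, 0], [-1.7, 0, 0.9, 0, 0, 0], [-2.18, 0, 1.25, 0, 0, 0], [-2.18, 0, 1.25, 0, 0, 0]]'; python3 steer.py '[[0, 0, 0, 0, 0, 0], [0, 0, 0, 0, 0, 0]]' ;python3 w.py 45 -38 5 -42
```

```text
t: 20.48
tcp_pos: [0.4554, -0.1547, 0.1451]
ee_rot: [-0.312, 0.654, 0.598, 0.341]
ft_force: [-1.6, 0.1, -3.5]
width: 0.0516
finger_force: 63.5
t: 20.65
tcp_pos: [0.4561, -0.1553, 0.1468]
ee_rot: [-0.311, 0.654, 0.599, 0.342]
ft_force: [0.2, 0.5, -2.7]
width: 0.0511
finger_force: 63.5
shift [-0.0021 -0.0002  0.0025] rot [-0.001 -0.001  0.003] t 20.65 q [-0.87  0.28  1.97  0.63  1.66 -0.98]
  now bin [[-41.8 -22.7 146.8]] toolz [-0.001, 0.82, -0.573] F [ 0.2  0.5 -2.7] w 0.0511 ff 63.5
```

```bash
python3 steer.py '[[-0.12, 0, 0.09, 0, 0, 0], [-0.25, 0, 0.17, 0, 0, 0], [-0.25, 0, 0.17, 0, 0, 0], [-0.25, 0, 0.17, 0, 0, 0]]'; python3 steer.py '[[-0.08, 0, 0.06, 0, 0, 0], [-0.16, 0, 0.12, 0, 0, 0], [-0.16, 0, 0.12, 0, 0, 0], [-0.16, 0, 0.12, 0, 0, 0]]' ;python3 w.py 45 -38 5 -42
```

```text
t: 20.98
tcp_pos: [0.4561, -0.1553, 0.1439]
ee_rot: [-0.311, 0.654, 0.599, 0.342]
ft_force: [-0.6, -0.5, -2.4]
width: 0.0514
finger_force: 63.5
t: 21.32
tcp_pos: [0.4564, -0.1552, 0.1433]
ee_rot: [-0.312, 0.654, 0.599, 0.342]
ft_force: [-1.6, 0.8, 6.1]
width: 0.0511
finger_force: 63.8
shift [ 0.0007 -0.0004  0.0004] rot [-0.001 -0.003  0.004] t 21.32 q [-0.87  0.29  1.97  0.63  1.65 -0.99]
  now bin [[-41.6 -22.5 143.3]] toolz [-0.001, 0.821, -0.571] F [-1.6  0.8  6.1] w 0.0511 ff 63.8
```

```bash
python3 steer.py '[[0, 0, 0, 0, 0, 0], [0, 0, 0, 0, 0, 0]]' 0.055; python3 steer.py '[[0, 0, 0, 0, 0, 0], [0, 0, 0, 0, 0, 0], [0, 0, 0, 0, 0, 0], [0, 0, 0, 0, 0, 0]]' 0.066;python3 - <<'E'
from can import *
P={}
for n,b in(("side",(255,100,300,180)),("top",(255,175,320,235))):
    im=avg(n,3);l=up(im,*b);A=l[...,1];q=comp(A>A.max()*.5,0,0)[0];P[n]=pix(q,*b[:2]).mean(0)
X=tri(P["side"][None],P["top"][None]);print(P,X,tobin(X[:,:3]))
E
```

```text
t: 21.48
tcp_pos: [0.4565, -0.1555, 0.1417]
ee_rot: [-0.31, 0.655, 0.599, 0.342]
ft_force: [0.7, -0.6, 0.8]
width: 0.0549
finger_force: 0.3
t: 21.82
tcp_pos: [0.456, -0.1552, 0.1417]
ee_rot: [-0.311, 0.654, 0.599, 0.342]
ft_force: [-0.4, -0.3, 0.7]
width: 0.0657
finger_force: 0.0
{'side': array([287.76648349, 131.85730442]), 'top': array([308.90541126, 213.00021645])} [[ 0.45615197 -0.16559799  0.19779734  0.0006662 ]] [[-40.88243457 -32.91504761 197.79734356]]
```

In the tool's units: -0.11 m is -11, -0.09 m is -9.

```bash
python3 steer.py '[[0, 0, -1, 0, 0, 0], [0, 0, -3, 0, 0, 0], [0, 0, -6, 0, 0, 0], [0, 0, -9, 0, 0, 0], [0, 0, -11, 0, 0, 0]]'; python3 steer.py '[[5, 0, -15, 0, 0, 0], [5, 0, -15, 0, 0, 0], [5, 0, -15, 0, 0, 0], [5, 0, -15, 0, 0, 0], [5, 0, -15, 0, 0, 0]]';python3 steer.py '[[0, 0, 0, 0, 0, 0], [0, 0, 0, 0, 0, 0], [0, 0, 0, 0, 0, 0]]'; python3 - <<'E'
from can import *
P={}
for n,b in(("side",(255,100,300,180)),("top",(255,175,320,235))):
    im=avg(n,3);l=up(im,*b);L,A,B=l[...,0],l[...,1],l[...,2];q=comp(A>A.max()*.5,0,0)[0];p=pix(q,*b[:2]);P[n]=p.mean(0);print(n,len(q)/36,p.min(0),p.max(0))
    for q in comp(B<-6,0,0,2):
        p=pix(q,*b[:2]);print(" blue",len(q)/36,p.mean(0),p.min(0),p.max(0))
X=tri(P["side"][None],P["top"][None]);print(X,tobin(X[:,:3]))
for y in(-43,-38,-34): 
  for n in C: print(y,n,proj(n,[Bc+(-41*u+y*v)/1000+[0,0,k] for k in(.205,.155,.005)]).round(1).tolist())
for nm,p,q in(("cart",0,0),):
  s=ctrl.snapshot("side");t=ctrl.snapshot("top");s0=cv2.imread("pics/sideavg.png")[:,:,::-1];t0=cv2.imread("pics/topavg.png")[:,:,::-1]
  for k,a,b,(x0,y0,x1,y1) in(("cart side",s,s0,(248,125,268,170)),("jar side",s,s0,(203,170,222,206)),("tape side",s,s0,(208,296,236,330)),("tub side",s,s0,(244,108,264,136)),("long",s,cv2.imread("pics/side2.png")[:,:,::-1],(222,200,302,260))):
    print(k,"mean diff",np.abs(a[y0:y1,x0:x1].astype(int)-b[y0:y1,x0:x1]).mean().round(1))
E
```

```text
t: 22.53
tcp_pos: [0.4481, -0.2477, 0.2071]
ee_rot: [-0.31, 0.655, 0.599, 0.342]
ft_force: [0.2, -0.4, -0.5]
width: 0.066
finger_force: 0.0
t: 22.95
tcp_pos: [0.4394, -0.3438, 0.3388]
ee_rot: [-0.305, 0.656, 0.601, 0.341]
ft_force: [0.2, -0.8, 1.1]
width: 0.0659
finger_force: 0.0
t: 23.2
tcp_pos: [0.4389, -0.3379, 0.3302]
ee_rot: [-0.313, 0.654, 0.598, 0.342]
ft_force: [0.7, 0.7, 0.1]
width: 0.0661
finger_force: 0.0
side 45.05555555555556 [283.58333397 128.41666603] [292.08333206 135.08333206]
 blue 180.36111111111111 [286.40978745 145.46215155] [279.75       135.91666794] [294.08333206 154.41666794]
 blue 46.833333333333336 [283.3852313  169.61417559] [276.91666603 165.58333588] [290.25 172.25]
top 63.416666666666664 [304.25       208.58333206] [313.25       217.58333206]
 blue 16.38888888888889 [309.50310736 218.46327681] [304.41666794 213.91666794] [314.41666794 221.08333206]
 blue 13.36111111111111 [307.58991685 208.02165628] [302.91666794 206.58333206] [313.08333206 210.25      ]
[[ 4.55769119e-01 -1.65382401e-01  1.98150955e-01  4.13229788e-04]] [[-41.28356045 -32.73574263 198.15095516]]
-43 side [[288.6, 128.4], [287.4, 139.1], [284.2, 168.1]]
-43 top [[312.3, 213.0], [310.2, 214.1], [304.8, 217.1]]
-38 side [[288.3, 129.4], [287.2, 140.0], [284.0, 169.0]]
-38 top [[310.7, 212.9], [308.7, 214.0], [303.4, 217.0]]
-34 side [[288.1, 130.1], [287.0, 140.8], [283.8, 169.8]]
-34 top [[309.5, 212.8], [307.6, 213.9], [302.3, 216.9]]
cart side mean diff 5.0
jar side mean diff 5.1
tape side mean diff 5.2
tub side mean diff 5.7
long mean diff 14.8
```

```bash
python3 - <<'E'
from meas import *
for n,bs in(("side",(("long",(232,202,298,228)),("short",(234,226,288,246)))),("top",(("long",(227,174,248,238)),("short",(204,178,226,232))))):
  s=avg(n,5)
  a=foam(s,n,(203,172,250,238) if n=="top" else (230,203,298,252),-.05,.0135)
  for nm,b in bs:
    l=up(s,*b);m=(np.hypot(l[...,1],l[...,2])<22)&(l[...,0]>85)
    q=comp(m,0,0,1)[0];P=plane(n,pix(q,*b[:2]),.015);print(n,nm,len(q)/36,rect(P),P[:,:2].mean(0)*1000)
E
```

```text
side long 239.33333333333334 [500.4  79.1 182.7  43.3  -2.9] [499.21801733  80.42124169]
side short 150.0 [506.6 155.6 149.1  33.5  -2.2] [506.25248754 156.97869451]
top long 236.25 [500.8  77.6 183.3  37.5  -3.3] [498.18880907  78.14644638]
top short 115.69444444444444 [504.  154.7 152.5  31.9  -2.7] [498.19688376 154.62988871]
```

Both views put the spanners within 2 mm of their cut-out centres, the can is upright, and the cartridge and bystanders have not moved. Handing in.

```bash
python3 -c "
from workcell import ctrl
print(ctrl.job_done())"
```

```text
the job is handed in; nothing more can be done
None
```

I handed the job in at about 24 s of the 72 s, with no verdict returned: by the last camera checks the can stands upright in its bay, both spanners lie in their own cut-outs within 2 mm of centre, and the cartridge, jar, tape measure and tub have not moved.

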